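# Put the memory stick away in its dovetail-lidded box

### The arm

A 7-joint arm with a two-finger parallel gripper is mounted at the origin on a cart in front of the work surface, level with it; the furniture and walls round the work are solid. World frame = base frame: x ahead of the robot, y to its left, z up, the work surface at z = 0. Lengths are in m, angles in rad, forces in N, time in s.
With the tool pointing down it reaches from about 0.425 to 0.925 m from the base axis. Payload 6.8 kg.
Tool frame: the origin (TCP) lies at the very end of the fingers, on their centre line; the grasp point (between the pads) lies 19 mm behind it; z points along the fingers, y is the line along which they close (so a half turn about z gives the same grasp; the last joint's range is limited). The gripper opens to 85 mm and grips with 20 to 120 N. Pads are 22 mm wide; open, the fingers measure 114 mm over their backs; the gripper's body (76 mm by 85 mm) begins 54 mm behind the grasp point. The pads swing forward as they close: fully open they stand 13 mm farther back than shut.
Start: joints at [1.02, 0.477, 0.022, 1.555, -0.011, 1.109, -0.083], TCP at [0.289, -0.61, 0.231] pointing down, gripper open.
Joint ranges: [-2.96, 2.96], [-0.34, 2.1], [-1.41, 1.46], [0.24, 2.44], [-1.37, 4.51], [0.17, 1.92], [-2.96, 2.96]. Speed limits (rad/s): [2.39, 2.39, 3.14, 3.14, 3.14, 3.14, 3.14].

### API

Orientations are given as a unit quaternion [w, x, y, z].
In Python, from station import monitor, eyes, bot gives the robot as it stands.
- The arm moves only by the shell command python3 -m creep [FORCE], which reads ROWS from standard input. ROWS is a JSON list of rows, 1 to 20 of them, each written [[dx, dy, dz], turn, opening]: dx, dy, dz in shares of the most that a row can go, 1 being 50 mm, then a turn about the tool's z in parts of the range, where 1.0 means 2 rad, then the opening from 0.0 (shut) to 1.0 (fully open); each row shifts and turns the commanded pose from where the row before left it, along the tool's axes as they then stand; what a row does not reach is not made up. A row lasts 1/10 s, in which the tool goes at most 0.05 m and 0.15 rad, less where a joint would pass 70% of its speed; a pose out of reach is approached as far as the arm can. The fingers move at their own pace and stop on an object; FORCE is the grip in N (left out, the last holds). Time passes only in rows, so rows that do not move let the fingers close. It prints the time, the measured TCP pose, the force, the opening and the grip force at its end. No shift or turn number may pass 1 either way. Input that does not fit is refused with a message, and nothing moves.
- monitor.get_obs(): the state, without advancing time (a new reading comes with each control period).
- eyes.read_camera(name): name is "side" or "top"; returns the picture (400x640x3 uint8, blue, green, red); there is no depth.
- eyes.camera_info(name): a dict with "vertical_fov" (degrees; the focal length in pixels is half the picture's height over the tangent of half this angle, whatever the lens; pixels are square), "cx", "cy" (the principal point, pixels), "k1" (the pictures are not rectified: a ray, as slopes to the right and down, at radius r is drawn at 1 + k1 r^2 times it, then the intrinsics apply), "view" (4x4, takes a point from world to camera coordinates). Camera axes: x right, y up, looking along -z (the intrinsics and any distortion apply to the point x, -y, -z); pixel columns grow to the right and rows downward; lengths in m; the calibration is good to about 2 mm. A picture is of the moment at which its call begins. camera_info takes no time and is no camera call.
- bot.hand_in(): hands the job in; it is judged then, once.
The state is a dict: "t": time; "q": joint angles; "joint_vel": joint speeds; "joint_torque": joint torques, N m; "eef_pos": TCP position; "tool_rot": TCP orientation; "contact_force": force on the tool from outside, world axes, zero at the start; "torque": the same for the moment, N m; "gripper_width": opening from 0.0 (shut) to 1.0 (fully open); "grasp_force": force on a finger pad.
Only numpy, scipy, OpenCV 4.12 (cv2) and the standard library are available. Lean on these libraries where they do the work, as an engineer would, in place of code of your own. Each camera call takes 0.05 s, during which the arm holds its last target. There are 200 camera calls.

### The job

Put the memory stick away in the wooden desk box: lay it flat in the bay between the two low strips on the box floor, then slide the box's lid into its dovetail way, narrow end first, and push it fully home until it wedges tight, flush with the ends of the box. Leave the other things on the desk where they are.

Things in the scene. Friction and masses are not known exactly. Their poses are not given: they have to be found in the camera images.
- desk_box: Open wooden desk box, 140 long (x) x 128 wide (y) x 36 high, on non-slip feet: it does not move. Stands on the bare worktop. Origin: centre of its underside; +x is the way the lid slides in. Its open well is 116 (x) x 62 mm (y), the floor 12 mm above the desk; ledges round the well, 26 mm above the desk, carry the lid. No wall closes either end above the ledges.
- box_seat (a point): On the box's axis at mid length, at ledge height (26 mm above the desk): the lid's origin comes here when home. Axes as the box.
- box_bay (a point): Centre of the bay on the well floor (12 mm above the desk): between two cross strips 4 mm high whose inner faces are 30 mm apart along x; the bay is 62 mm long along y, so the stick lies across the box, either way round. Axes as the box.
- box_mouth (a point): Middle of the way's wide mouth (-x end face of the box, 70 mm from its centre), at ledge height. The dovetail way runs from here along +x: its side walls, 10 mm high, lean inward 25 deg going up (undercut 4.7 mm) and close in by 5 deg each side; at the foot it is 108 mm wide here and 84 mm at the far end.
- box_lid: Loose wooden lid, about 80 g, 140 long x 10 thick, underside 108 mm wide at the tail (-x), 84 at the nose (+x), edges bevelled like the way. Origin: centre of its underside. Lowered nose first 80 to 110 mm short of home it clears the overhang; from 50 mm short it lies by itself. Let go to lie flat, a 10 to 20 N push, best low on its tail face, wedges it flush; raised or skewed it binds early.
- lid_bar (a point): Centre of the grip bar on the lid: 12 mm thick along the lid's x (grip it so), 46 mm long along y, 16 mm high, from 10 to 26 mm above the lid's underside; 25 mm behind the lid's origin, 18 mm above it. Axes as the lid.
- usb_stick: Memory stick lying flat (like the lid, on a 3 mm desk mat), 18 x 52 x 9 mm, 15 g, long axis y. Origin: centre of its underside. The 18 mm wide case reaches from y = -14 to +26 mm, the 12 mm wide plug from -26 to -14 mm; grip the case, about y = +6 mm.
- glue_stick: Bystander: upright glue stick, 26 mm wide, 97 mm high. Origin: centre of its foot.
- eraser: Bystander: small eraser in a card sleeve, 23 x 46 x 13 mm. Origin: centre of its underside.
- bulldog_clip: Bystander: bulldog clip, 42 x 40 x 23 mm. Origin: centre of its underside.
- keys_1: Bystander: bunch of keys lying flat, 104 x 116 x 8 mm. Origin: centre of its underside.

How it is judged:
On the way:
1. the memory stick lies flat in the bay, let go (horizontal distance between usb_stick and box_bay below 0.01 m and z of usb_stick in the frame of box_bay between -0.003 and 0.003 m and angle between usb_stick's own z axis and vertical below 0.15 rad and contact force between usb_stick and the fingers below 0.05 N), for 0.2 s.
At the end, for the whole second after the job is handed in: Stick flat in the bay (within 10 mm of its centre, 3 mm in height, 0.15 rad); lid home within 3 mm along the way, 3 mm across, 2 mm in height, 0.03 rad; wedged: left alone it still grips its way with over 4 N (a loose lid only weighs on it, about 1 N); both at rest; bystanders within 25 mm (horizontal distance between usb_stick and box_bay below 0.01 m and z of usb_stick in the frame of box_bay between -0.003 and 0.003 m and angle between usb_stick's own z axis and vertical below 0.15 rad and x of box_lid in the frame of box_seat between -0.003 and 0.003 m and y of box_lid in the frame of box_seat between -0.003 and 0.003 m and z of box_lid in the frame of box_seat between -0.002 and 0.002 m and angle between the x axis of box_lid and the x axis of box_seat, either way round below 0.03 rad and linear speed of each of box_lid, usb_stick below 0.01 m/s and contact force between box_lid and desk_box above 4 N); the robot touches nothing.
It fails at once if a bystander (glue stick, eraser, clip, keys) is moved more than 25 mm or the glue stick is tipped over (distance of any of glue_stick, eraser, bulldog_clip, keys_1 from where it was at the start of the episode above 0.025 m or angle between glue_stick's own z axis and vertical above 0.5 rad).
It also fails if it takes over 66 s, if anything falls off the work surface, if the arm or the gripper's body presses on something with over 40 N, if the wrist force passes 120 N, or if a joint passes its speed limit or range.

## Working session

There is one attempt and no reset: what is moved stays moved. The work goes in short steps, Python scripts to look and compute and a shell command to move; the robot and the scene stay as the last step left them, time stands still between calls to the robot, and variables do not carry over. Pictures are saved under pics/ and viewed, at most 13 in all, crops included, and the job is handed in when it is done.

```bash
mkdir -p pics; ls; cat > h.py <<'E'
import numpy as np,cv2
from station import monitor,eyes,bot
def cam(n):
    i=eyes.camera_info(n);f=200/np.tan(np.radians(i["vertical_fov"])/2)
    return i,f,np.array(i["view"],float)
def proj(n,P):
    i,f,V=cam(n);P=np.atleast_2d(P);c=P@V[:3,:3].T+V[:3,3]
    x=c[:,0]/-c[:,2];y=-c[:,1]/-c[:,2];s=1+i["k1"]*(x*x+y*y)
    return np.c_[i["cx"]+f*x*s,i["cy"]+f*y*s]
def unproj(n,uv,z):
    i,f,V=cam(n);uv=np.atleast_2d(uv).astype(float);d=(uv-[i["cx"],i["cy"]])/f;p=d.copy()
    for _ in range(50): p=d/(1+i["k1"]*(p**2).sum(1,keepdims=True))
    r=np.c_[p[:,0],-p[:,1],-np.ones(len(p))]@V[:3,:3]
    o=-V[:3,:3].T@V[:3,3];return o+r*((z-o[2])/r[:,2])[:,None]
E
python3 - <<'E'
from h import *
for n in("top","side"):
    im=eyes.read_camera(n);cv2.imwrite(f"pics/{n}0.png",im);i,f,V=cam(n);print(n,f,i["cx"],i["cy"],i["k1"],(-V[:3,:3].T@V[:3,3]).round(3),V[:3,:3].round(2).tolist())
o=monitor.get_obs();print({k:np.round(v,3).tolist() for k,v in o.items()})
E
```

```text
pics
top 430.49512499254047 322.56129651129265 198.00236949902066 -0.11134051947961425 [ 0.294 -0.055  1.511] [[0.02, -1.0, -0.01], [0.99, 0.02, 0.12], [-0.12, -0.01, 0.99]]
side 364.17599236939185 323.21021049376435 202.56609312898652 -0.044436506481192815 [-0.266  0.476  0.774] [[-0.57, -0.82, 0.02], [0.52, -0.35, 0.78], [-0.63, 0.46, 0.63]]
{'t': 0.1, 'q': [1.02, 0.478, 0.022, 1.556, -0.012, 1.109, -0.083], 'joint_vel': [0.0, -0.001, -0.002, -0.001, 0.001, 0.001, -0.0], 'joint_torque': [0.005, -59.775, 1.615, -28.195, 0.013, 0.005, -0.0], 'eef_pos': [0.289, -0.609, 0.23], 'tool_rot': [-0.001, 0.976, 0.22, -0.0], 'contact_force': [-0.211, 0.177, 0.145], 'torque': [0.013, -0.004, 0.003], 'grasp_force': 0.0, 'gripper_width': 1.002}
```

View pics/top0.png

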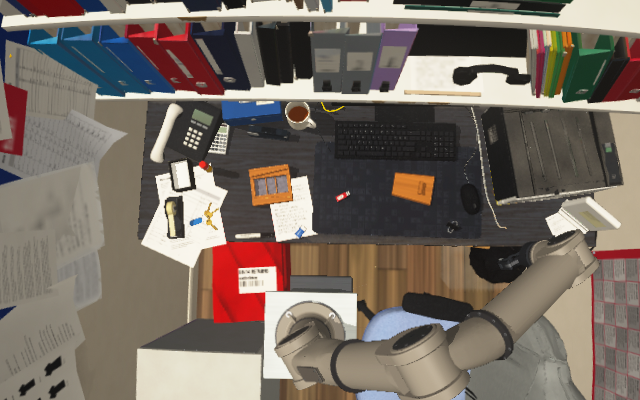

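View pics/side0.png

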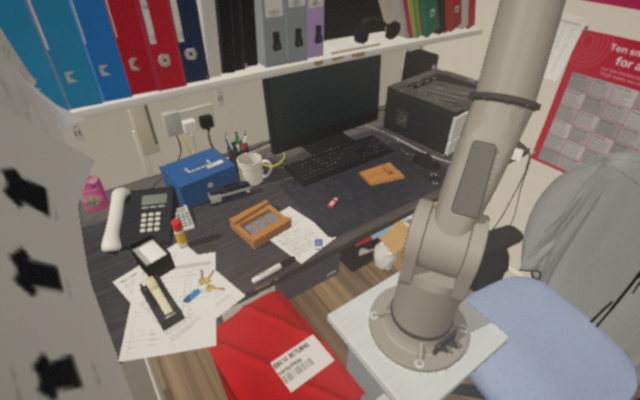

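Top view: box at about (271,186), lid (413,187), stick (343,196), eraser/clip nearby at (300,232)/(452,227); side: box (261,224), lid (382,174), stick (333,202). I'll zoom for details.

```bash
python3 - <<'E'
from h import *
a=cv2.imread("pics/top0.png")[160:215,240:440];b=cv2.imread("pics/side0.png")[160:252,220:420]
z=lambda i:cv2.resize(i,None,fx=4,fy=4,interpolation=cv2.INTER_CUBIC)
cv2.imwrite("pics/z0.png",np.vstack([z(a),z(b)]))
print(unproj("top",[[271,186],[413,187],[343,196],[300,232],[452,227]],0.01).round(3))
E
```

```text
[[ 0.516  0.148  0.01 ]
 [ 0.522 -0.353  0.01 ]
 [ 0.485 -0.106  0.01 ]
 [ 0.356  0.041  0.01 ]
 [ 0.383 -0.491  0.01 ]]
```

View pics/z0.png

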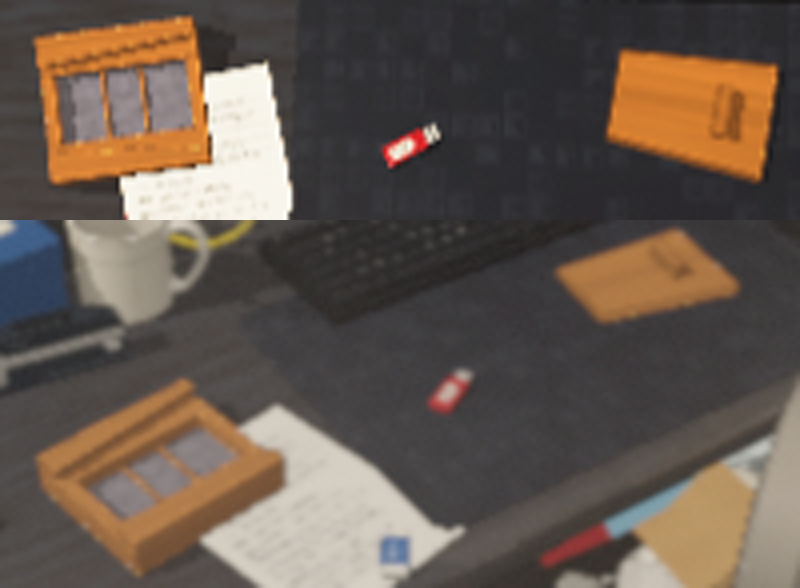

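```bash
cat > fit.py <<'E'
from h import *
from scipy.optimize import minimize
S=6
def prism(lo,hi,z0,z1): # lo,hi 2d polys
    return np.vstack([np.c_[lo,np.full(len(lo),z0)],np.c_[hi,np.full(len(hi),z1)]])
def rect(x0,x1,y0,y1): return np.array([[x0,y0],[x1,y0],[x1,y1],[x0,y1]])
R=rect(-.07,.07,-.064,.064)
def rail(s): 
    lo=np.array([[-.07,s*.054],[.07,s*.042],[.07,s*.064],[-.07,s*.064]]);hi=lo.copy();hi[:2,1]-=s*.0047
    return prism(lo,hi,.026,.036)
L=np.array([[-.07,-.054],[.07,-.042],[.07,.042],[-.07,.054]]);Lh=L-np.sign(L)*[0,.0047]
MODEL={"box":[prism(R,R,0,.026),rail(1),rail(-1)],
 "lid":[prism(L,Lh,.003,.013),prism(rect(-.031,-.019,-.023,.023),rect(-.031,-.019,-.023,.023),.013,.029)],
 "stick":[prism(rect(-.009,.009,-.014,.026),rect(-.009,.009,-.014,.026),.003,.012),prism(rect(-.006,.006,-.026,-.014),rect(-.006,.006,-.026,-.014),.005,.010)]}
def world(P,p):
    c,s=np.cos(p[2]),np.sin(p[2]);return np.c_[P[:,:2]@np.array([[c,s],[-s,c]])+p[:2],P[:,2]]
def render(n,obj,p,win):
    m=np.zeros((win[3]*S,win[2]*S),np.uint8)
    for P in MODEL[obj]:
        uv=((proj(n,world(P,p))-win[:2]+.5)*S-.5)
        h=cv2.convexHull(uv.astype(np.float32))
        cv2.fillConvexPoly(m,np.round(h*16).astype(np.int32),255,cv2.LINE_AA,4)
    return m/255.
def mask(im,obj,win):
    x,y,w,h=win;c=cv2.resize(im[y:y+h,x:x+w],None,fx=S,fy=S,interpolation=cv2.INTER_LINEAR).astype(float)
    b,g,r=c[...,0],c[...,1],c[...,2]
    if obj=="stick": m=(r>110)
    else: m=(r-b>45)
    m=m.astype(np.uint8)
    k,l,st,_=cv2.connectedComponentsWithStats(m);m=(l==1+np.argmax(st[1:,4])).astype(np.uint8)
    if obj!="stick": # fill holes
        cs,_=cv2.findContours(m,cv2.RETR_EXTERNAL,cv2.CHAIN_APPROX_NONE);cv2.drawContours(m,cs,-1,1,-1)
    return m.astype(float)
def fit(obj,ims,wins,p0):
    M={n:mask(ims[n],obj,wins[n]) for n in wins}
    def cost(q,ns):
        p=np.array(p0)+np.array(q)*[.01,.01,.1];return sum(np.abs(render(n,obj,p,wins[n])-M[n]).sum()/M[n].sum() for n in ns)
    out={}
    for ns in (list(wins),)+tuple([n] for n in wins):
        r=min((minimize(cost,s,(ns,),method="Nelder-Mead",options=dict(initial_simplex=np.array(s)+np.vstack([np.zeros(3),1.5*np.eye(3)]),xatol=.005)) for s in ([0,0,0],[-.5,.5,-1])),key=lambda r:r.fun)
        out["+".join(ns)]=(np.array(p0)+r.x*[.01,.01,.1],r.fun)
    return out
E
cat > run0.py <<'E'
from fit import *
ims={n:cv2.imread(f"pics/{n}0.png") for n in("top","side")}
W={"box":{"top":(242,158,56,52),"side":(222,245-55,80,66)},"lid":{"top":(385,165,55,45),"side":(352,212-60+0,60,36)},"stick":{"top":(332,186,22,20),"side":(322,192,22,20)}}
P0={"box":(.516,.148,np.pi/2+.13),"lid":(.522,-.353,np.pi/2-.14),"stick":(.485,-.106,.0)}
P0["stick"]=(.485,-.106,np.arctan2(.08,.16)+np.pi/2)
# stick -y dir = image right&up => world (x+, y-): angle of -y axis
P0["stick"]=(.485,-.106,np.arctan2(-.85,.5)+np.pi/2)
for o in W:
    for k,v in fit(o,ims,W[o],P0[o]).items(): print(o,k,v[0].round(4),round(v[1],3))
E
python3 run0.py
```

```text
box top+side [0.5205 0.1486 1.7236] 0.101
box top [0.5194 0.1495 1.7255] 0.015
box side [0.5232 0.1458 1.7168] 0.036Traceback (most recent call last):
  File "run0.py", line 9, in <module>
    for k,v in fit(o,ims,W[o],P0[o]).items(): print(o,k,v[0].round(4),round(v[1],3))
               ~~~^^^^^^^^^^^^^^^^^^
  File "fit.py", line 40, in fit
    r=min((minimize(cost,s,(ns,),method="Nelder-Mead",options=dict(initial_simplex=np.array(s)+np.vstack([np.zeros(3),1.5*np.eye(3)]),xatol=.005)) for s in ([0,0,0],[-.5,.5,-1])),key=lambda r:r.fun)
  File "fit.py", line 40, in <genexpr>
    r=min((minimize(cost,s,(ns,),method="Nelder-Mead",options=dict(initial_simplex=np.array(s)+np.vstack([np.zeros(3),1.5*np.eye(3)]),xatol=.005)) for s in ([0,0,0],[-.5,.5,-1])),key=lambda r:r.fun)
           ~~~~~~~~^^^^^^^^^^^^^^^^^^^^^^^^^^^^^^^^^^^^^^^^^^^^^^^^^^^^^^^^^^^^^^^^^^^^^^^^^^^^^^^^^^^^^^^^^^^^^^^^^^^^^^^^^^^^^^^^^^^^^^^^^^^^^^^
    res = _minimize_neldermead(fun, x0, args, callback, bounds=bounds,
                               **options)
    fxr = func(xr)
    fx = function(np.copy(x), *(wrapper_
[... 212 characters left out ...]
         ~~~^^^^^^^^^^^^^^^^^^^^^^^^^^^^^^^^^^^^^^^^^^^^^^^^^^^^^^^^^^^^^^^^^^^
  File "fit.py", line 37, in <genexpr>
    p=np.array(p0)+np.array(q)*[.01,.01,.1];return sum(np.abs(render(n,obj,p,wins[n])-M[n]).sum()/M[n].sum() for n in ns)
                                                              ~~~~~~^^^^^^^^^^^^^^^^^
  File "fit.py", line 20, in render
    uv=((proj(n,world(P,p))-win[:2]+.5)*S-.5)
         ~~~~^^^^^^^^^^^^^^
  File "h.py", line 7, in proj
    i,f,V=cam(n);P=np.atleast_2d(P);c=P@V[:3,:3].T+V[:3,3]
          ~~~^^^
  File "h.py", line 4, in cam
    i=eyes.camera_info(n);f=200/np.tan(np.radians(i["vertical_fov"])/2)
ValueError: time passes only in moves, steps and waits
```

```bash
sed -i 's/^def cam(n):/import functools\n@functools.cache\ndef cam(n):/' h.py; cat >> run0.py <<'E'
out=[]
for n,w,sc in(("top",(242,158,56,52),7),("side",(222,190,80,66),6)):
    for y in(1.7236,1.7236-np.pi):
        p=(.5194,.1495,y) if n=="top" else (.5232,.1458,y)
        x0,y0,ww,hh=w;c=cv2.resize(ims[n][y0:y0+hh,x0:x0+ww],(400,300),interpolation=cv2.INTER_CUBIC)
        for P in MODEL["box"][1:]:
            q=(proj(n,world(P,p))-[x0,y0]+.5)*[400/ww,300/hh]-.5
            for a in(q[:4],q[4:]): cv2.polylines(c,[np.round(a).astype(int)],True,(255,255,0) if a is q[:4] else (0,255,0),1)
        out.append(c)
cv2.imwrite("pics/ov.png",np.vstack([np.hstack(out[:2]),np.hstack(out[2:])]))
E
python3 run0.py
```

```text
box top+side [0.5205 0.1486 1.7236] 0.101
box top [0.5194 0.1495 1.7255] 0.015
box side [0.5232 0.1458 1.7168] 0.036
lid top+side [ 0.5246 -0.3534  1.4072] 0.121
lid top [ 0.5241 -0.3523  1.4036] 0.018
lid side [ 0.5267 -0.3568  1.4074] 0.035
stick top+side [ 0.4886 -0.1059  0.4933] 0.267
stick top [ 0.4872 -0.104   0.511 ] 0.071
stick side [ 0.49   -0.1078  0.4907] 0.066
```

View pics/ov.png

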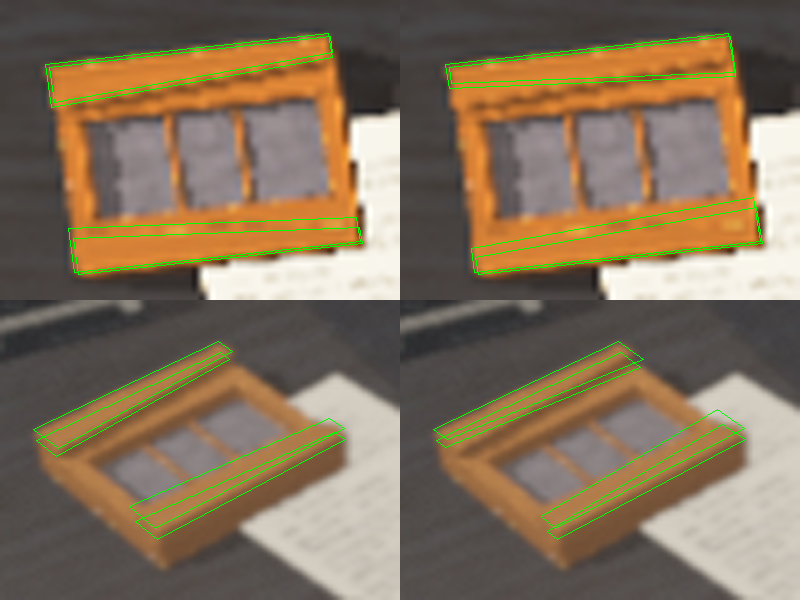

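Left hypothesis (mouth toward world −y, yaw ≈1.72) matches the inner rail edges; strips at ±~35 px about the well centre. So fits are good; top and side disagree by a consistent ~4 mm, which I'll average.

```bash
cat > d.py <<'E'
# usage: d.py x y z phi  -> deltas in current tool axes, turn about tool z
import sys
from h import *
from scipy.spatial.transform import Rotation as Ro
o=monitor.get_obs();w,x,y,z=o["tool_rot"];R=Ro.from_quat([x,y,z,w]).as_matrix()
a=[float(v) for v in sys.argv[1:]];phi=np.arctan2(R[1,0],R[0,0])
print("t",round(o["t"],2),"pos",np.round(o["eef_pos"],4),"phi",round(phi,4),"tilt",R[:2,2].round(4),"grip",round(o["gripper_width"],3),round(o["grasp_force"],1),"F",np.round(o["contact_force"],1))
if a:
    print("tool delta",(R.T@(np.array(a[:3])-o["eef_pos"])).round(4),"turn",round(-((a[3]-phi+np.pi)%(2*np.pi)-np.pi),4))
E
python3 - <<'E'
from h import *
print("bay",unproj("top",[[208/7.143+242-.43,157/5.77+158-.41]],.012).round(4))
E
python3 d.py .4857 -.1006 .08 -1.073
```

```text
bay [[0.52   0.1495 0.012 ]]
t 0.1 pos [ 0.289  -0.6094  0.2304] phi 0.4428 tilt [-0.0008  0.0015] grip 1.002 0.0 F [-0.2  0.2  0.1]
tool delta [ 0.3958 -0.3752  0.151 ] turn 1.5158
```

Units first: shifts go in shares of 50 mm and turns go in shares of 2 rad. So 0.03 m is 0.6, -0.028 m is -0.56, 0.15 rad is 0.075.

```bash
echo '[[[0.6,-0.56,0],0,0.5],[[0.6,-0.56,0],0,0.5],[[0.6,-0.56,0],0,0.5],[[0.6,-0.56,0],0,0.5],[[0.6,-0.56,0],0,0.5],[[0.6,-0.56,0],0,0.5],[[0.6,-0.56,0],0,0.5],[[0.6,-0.56,0],0,0.5],[[0.6,-0.56,0],0,0.5],[[0.6,-0.56,0.4],0,0.5],[[0.6,-0.56,0.6],0,0.5],[[0.6,-0.56,0.6],0,0.5],[[0.6,-0.56,0.6],0,0.5],[[0,0,0.6],0,0.5],[[0,0,0],0.075,0.5],[[0,0,0],0.075,0.5],[[0,0,0],0.075,0.5],[[0,0,0],0.075,0.5],[[0,0,0],0.075,0.5],[[0,0,0],0.075,0.5]]' | python3 -m creep 30; python3 d.py .4857 -.1006 .07 -1.073
```

```text
t: 2.1
eef_pos: [0.4847, -0.1157, 0.0925]
tool_rot: [0.0, 0.973, -0.23, -0.0]
contact_force: [-0.4, -0.1, -0.3]
gripper_width: 0.496
grasp_force: 0.0
t 2.1 pos [ 0.4847 -0.1157  0.0925] phi -0.4634 tilt [-0.0005  0.0001] grip 0.496 0.0 F [-0.4 -0.1 -0.3]
tool delta [-0.0058 -0.014   0.0225] turn 0.6096
```

To row units: 0.011 m is 0.22, -0.007 m is -0.14, 0.15 rad is 0.075.

```bash
echo '[[[-0.06,-0.14,0.22],0,0.5],[[-0.06,-0.14,0.22],0,0.5],[[0,0,0],0.075,0.5],[[0,0,0],0.075,0.5],[[0,0,0],0.075,0.5],[[0,0,0],0.075,0.5],[[0,0,0],0,0.5]]' | python3 -m creep; python3 d.py .4857 -.1006 .009 -1.073; python3 - <<'E'
from h import *
a=eyes.read_camera("top");b=eyes.read_camera("side");cv2.imwrite("pics/top1.png",a);cv2.imwrite("pics/side1.png",b)
r=lambda i:cv2.resize(i,(800,300),interpolation=cv2.INTER_CUBIC)
cv2.imwrite("pics/z1.png",np.vstack([r(a[165:225,260:420]),r(b[150:225,250:450])]))
E
```

```text
t: 2.8
eef_pos: [0.4851, -0.0996, 0.0696]
tool_rot: [0.0, 0.864, -0.503, -0.001]
contact_force: [-0.7, -1.0, 0.0]
gripper_width: 0.497
grasp_force: 0.0
t 2.8 pos [ 0.4851 -0.0996  0.0696] phi -1.0546 tilt [-0.0018 -0.    ] grip 0.497 0.0 F [-0.7 -1.   0. ]
tool delta [ 0.0012 -0.0001  0.0606] turn 0.0184
```

View pics/z1.png

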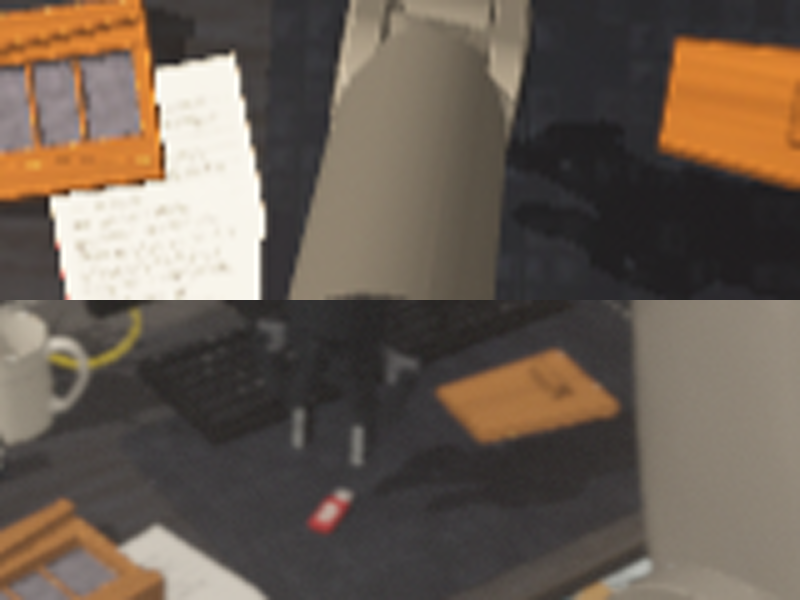

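```bash
python3 - <<'E'
from h import *
o=monitor.get_obs();p=np.array(o["eef_pos"]);y=np.array([np.sin(-1.0546),-np.cos(-1.0546),0])
for dz in(0,.003): print(((proj("side",[p+.021*y+[0,0,dz],p-.021*y+[0,0,dz]])-[250,150]+.5)*4-.5+[0,300]).round(0))
E
```

```text
[[353. 463.]
 [306. 449.]]
[[354. 460.]
 [306. 446.]]
```

Side view: fingertips at zoom (298,445)/(357,463) straddle the stick line as the calibration predicts to within ~0.6 px. Descending and gripping.

To row units: 0.02 m is 0.4, 0.001 m is 0.02, 0.018 rad is 0.009.

```bash
echo '[[[0.02,0,0.4],0.009,0.5],[[0,0,0.4],0,0.5],[[0,0,0.3],0,0.5],[[0,0,0.12],0,0.5],[[0,0,0],0,0.5],[[0,0,0],0,0.1],[[0,0,0],0,0.1],[[0,0,0],0,0.1],[[0,0,0],0,0.1],[[0,0,0],0,0.1],[[0,0,0],0,0.1]]' | python3 -m creep 30; python3 d.py
```

```text
t: 4.0
eef_pos: [0.4868, -0.1016, 0.0105]
tool_rot: [-0.0, 0.859, -0.512, 0.001]
contact_force: [-1.8, -0.4, 5.5]
gripper_width: 0.176
grasp_force: 31.0
t 4.0 pos [ 0.4868 -0.1016  0.0105] phi -1.0751 tilt [ 0.0014 -0.0002] grip 0.176 31.0 F [-1.8 -0.4  5.5]
```

To row units: -0.04 m is -0.8, -0.03 m is -0.6.

```bash
echo '[[[0,0,-0.2],0,0.1],[[0,0,-0.6],0,0.1],[[0,0,-0.8],0,0.1],[[0,0,-0.4],0,0.1],[[0,0,0],0,0.1]]' | python3 -m creep; python3 d.py .5213 .1477 .10 .151
python3 - <<'E'
from h import *
b=eyes.read_camera("side");cv2.imwrite("pics/side2.png",b)
cv2.imwrite("pics/z2.png",cv2.resize(b[130:210,280:380],(800,600),interpolation=cv2.INTER_CUBIC))
E
```

```text
t: 4.5
eef_pos: [0.4884, -0.1017, 0.1131]
tool_rot: [-0.001, 0.859, -0.512, 0.003]
contact_force: [1.2, -0.7, -0.2]
gripper_width: 0.171
grasp_force: 29.3
t 4.5 pos [ 0.4884 -0.1017  0.1131] phi -1.0754 tilt [ 0.0063 -0.0003] grip 0.171 29.3 F [ 1.2 -0.7 -0.2]
tool delta [-0.2038 -0.1475  0.0133] turn -1.2264
```

View pics/z2.png

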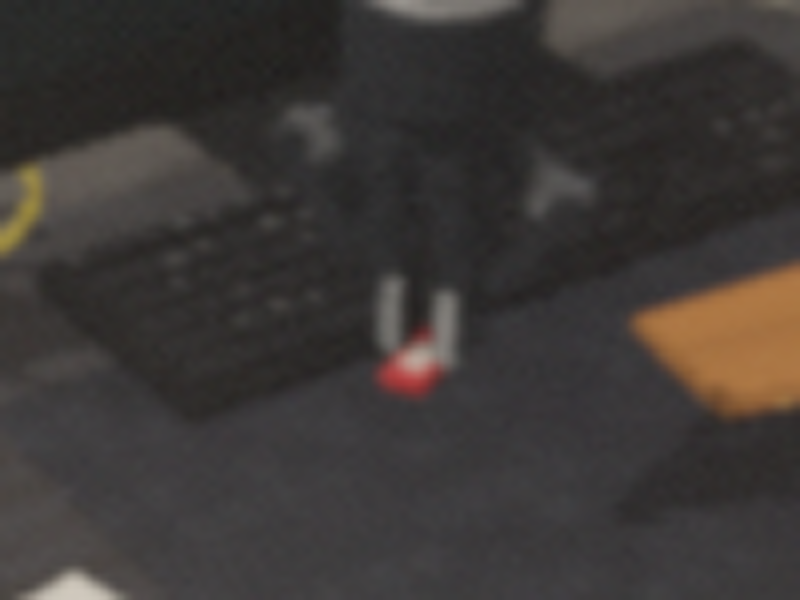

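```bash
python3 - <<'E'
from fit import *
im=cv2.imread("pics/side2.png");o=monitor.get_obs();p=np.array(o["eef_pos"]);yaw=.4957
hsv=cv2.cvtColor(im,cv2.COLOR_BGR2HSV).astype(int)
win=(315,160,35,30);x,y,w,h=win
c=cv2.resize(im[y:y+h,x:x+w],None,fx=S,fy=S,interpolation=cv2.INTER_LINEAR).astype(float)
red=((c[...,2]-c[...,1]>45)).astype(np.uint8);ys,xs=np.nonzero(red)
z=lambda u,v:(((u+.5)/S-.5+x),((v+.5)/S-.5+y))
print("red bounds",z(xs.min(),ys.min()),z(xs.max(),ys.max()))
R=np.array([[np.cos(yaw),-np.sin(yaw)],[np.sin(yaw),np.cos(yaw)]])
for dy in(.002,.006,.010):
  for dz in(.003,.0075):
    q=p[:2]-R@[0,dy];P=MODEL["stick"][0]-[0,0,.003]+[0,0,p[2]-dz]
    uv=proj("side",world(P,(*q,yaw)));print(dy,dz,uv.min(0).round(1),uv.max(0).round(1))
E
```

```text
red bounds (np.float64(326.9166666666667), np.float64(173.91666666666666)) (np.float64(334.4166666666667), np.float64(182.25))
0.002 0.003 [326.6 172.7] [337.3 183. ]
0.002 0.0075 [326.5 173.9] [337.2 184.2]
0.006 0.003 [327.1 172.1] [337.8 182.4]
0.006 0.0075 [327.1 173.3] [337.7 183.5]
0.01 0.003 [327.7 171.5] [338.3 181.7]
0.01 0.0075 [327.7 172.6] [338.3 182.9]
```

Stick is gripped across its case, roughly level, hanging below the tips. Moving over the bay.

To row units: -0.033 m is -0.66, -0.024 m is -0.48, -0.136 rad is -0.068.

```bash
echo '[[[-0.66,-0.48,0.04],0,0.1],[[-0.66,-0.48,0.04],0,0.1],[[-0.66,-0.48,0.04],0,0.1],[[-0.66,-0.48,0.04],0,0.1],[[-0.66,-0.48,0.04],0,0.1],[[-0.66,-0.48,0.04],0,0.1],[[0,0,0],-0.068,0.1],[[0,0,0],-0.068,0.1],[[0,0,0],-0.068,0.1],[[0,0,0],-0.068,0.1],[[0,0,0],-0.068,0.1],[[0,0,0],-0.068,0.1],[[0,0,0],-0.068,0.1],[[0,0,0],-0.068,0.1],[[0,0,0],-0.068,0.1],[[0,0,0],0,0.1]]' | python3 -m creep; python3 d.py .5144 .1466 .045 .151
```

```text
t: 6.15
eef_pos: [0.5177, 0.1408, 0.0965]
tool_rot: [0.0, 0.997, 0.075, -0.001]
contact_force: [0.1, -0.9, -0.3]
gripper_width: 0.176
grasp_force: 29.3
t 6.15 pos [0.5177 0.1408 0.0965] phi 0.1499 tilt [-0.0026 -0.0004] grip 0.176 29.3 F [ 0.1 -0.9 -0.3]
tool delta [-0.0023 -0.0062  0.0515] turn -0.0011
```

To row units: 0.03 m is 0.6, 0.02 m is 0.4.

```bash
echo '[[[-0.05,-0.12,0.4],0,0.1],[[0,0,0.6],0,0.1],[[0,0,0.2],0,0.1],[[0,0,0],0,0.1]]' | python3 -m creep; python3 d.py .5144 .1466 .018 .151
python3 - <<'E'
from h import *
b=eyes.read_camera("side");cv2.imwrite("pics/side3.png",b)
cv2.imwrite("pics/z3.png",cv2.resize(b[180:255,220:320],(800,600),interpolation=cv2.INTER_CUBIC))
E
```

```text
t: 6.55
eef_pos: [0.5137, 0.1461, 0.036]
tool_rot: [0.001, 0.997, 0.073, -0.002]
contact_force: [-0.7, 0.3, -1.0]
gripper_width: 0.174
grasp_force: 29.3
t 6.55 pos [0.5137 0.1461 0.036 ] phi 0.1468 tilt [-0.0041 -0.0016] grip 0.174 29.3 F [-0.7  0.3 -1. ]
tool delta [ 0.0008 -0.0004  0.018 ] turn -0.0042
```

View pics/z3.png

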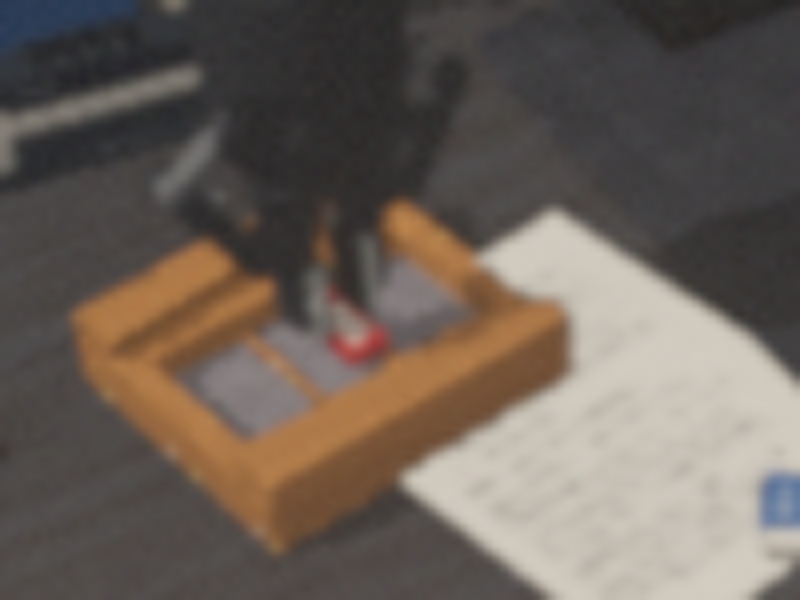

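```bash
python3 - <<'E'
from fit import *
im=cv2.imread("pics/side3.png")
win=(254,208,20,20);x,y,w,h=win
c=cv2.resize(im[y:y+h,x:x+w],None,fx=S,fy=S,interpolation=cv2.INTER_LINEAR).astype(float)
b,g,r=[c[...,i] for i in range(3)]
red=((r-g>45)&(abs(g-b)<22));ys,xs=np.nonzero(red)
z=lambda u,v:np.array([((u+.5)/S-.5+x),((v+.5)/S-.5+y)])
print("red",z(xs.min(),ys.min()),z(xs.max(),ys.max()))
yaw=1.7205;p=np.array([.5137,.1461,.036]);R=np.array([[np.cos(yaw),-np.sin(yaw)],[np.sin(yaw),np.cos(yaw)]])
for dy in(.003,.007,.011):
  for dz in(.004,.0075):
    q=p[:2]-R@[0,dy];P=MODEL["stick"][0]-[0,0,.003]+[0,0,p[2]-dz]
    uv=proj("side",world(P,(*q,yaw)));print(dy,dz,uv.min(0).round(1),uv.max(0).round(1))
# sensitivity px per mm along box x and y
u=proj("side",[[*p],[*(p+.001*np.array([np.cos(yaw),np.sin(yaw),0]))],[*(p+.001*np.array([-np.sin(yaw),np.cos(yaw),0]))]]);print((u[1:]-u[0]).round(2))
E
```

```text
red [260.91666667 220.25      ] [268.08333333 225.08333333]
0.003 0.004 [254.9 214.4] [267.8 225.8]
0.003 0.0075 [255.  215.3] [267.9 226.6]
0.007 0.004 [254.1 213.8] [267.  225.1]
0.007 0.0075 [254.2 214.6] [267.1 226. ]
0.011 0.004 [253.3 213.1] [266.2 224.4]
0.011 0.0075 [253.5 214. ] [266.3 225.3]
[[-0.27  0.15]
 [ 0.19  0.16]]
```

Stick near end at zoom (357,355), left strip end (315,395), right strip (395,355): centred well. Lower gently.

To row units: 0.008 m is 0.16, 0.005 m is 0.1.

```bash
echo '[[[0.05,0,0.16],0,0.1],[[0,0,0.1],0,0.1],[[0,0,0],0,0.1]]' | python3 -m creep; echo '[[[0,0,0.03],0,0.1],[[0,0,0],0,0.1]]' | python3 -m creep;echo '[[[0,0,0.02],0,0.1],[[0,0,0],0,0.1]]' | python3 -m creep; python3 d.py
```

```text
t: 6.9
eef_pos: [0.5178, 0.147, 0.0246]
tool_rot: [0.0, 0.997, 0.074, -0.0]
contact_force: [-0.6, 0.2, 0.4]
gripper_width: 0.168
grasp_force: 29.3
t: 7.1
eef_pos: [0.5179, 0.1471, 0.0234]
tool_rot: [-0.0, 0.997, 0.074, 0.0]
contact_force: [0.4, 0.1, 0.2]
gripper_width: 0.172
grasp_force: 29.3
t: 7.3
eef_pos: [0.5178, 0.1472, 0.0223]
tool_rot: [-0.0, 0.997, 0.074, 0.0]
contact_force: [0.6, 0.3, -0.8]
gripper_width: 0.175
grasp_force: 29.3
t 7.3 pos [0.5178 0.1472 0.0223] phi 0.1488 tilt [0.0001 0.    ] grip 0.175 29.3 F [ 0.6  0.3 -0.8]
```

To row units: -0.001 m is -0.02.

```bash
for i in 1 2 3 4; do :; done; echo '[[[-0.02,0,0.02],0,0.1],[[0,0,0.02],0,0.1],[[0,0,0],0,0.1]]' | python3 -m creep; echo '[[[0,0,0.02],0,0.1],[[0,0,0],0,0.1]]' | python3 -m creep;echo '[[[0,0,0.02],0,0.1],[[0,0,0],0,0.1]]' | python3 -m creep
```

```text
t: 7.6
eef_pos: [0.5167, 0.147, 0.0201]
tool_rot: [0.0, 0.997, 0.074, -0.0]
contact_force: [0.2, -0.1, -0.3]
gripper_width: 0.173
grasp_force: 29.3
t: 7.8
eef_pos: [0.5169, 0.147, 0.0195]
tool_rot: [0.0, 0.997, 0.074, 0.0]
contact_force: [-0.8, -0.7, 4.2]
gripper_width: 0.173
grasp_force: 31.6
t: 8.0
eef_pos: [0.517, 0.147, 0.0194]
tool_rot: [0.0, 0.997, 0.074, 0.0]
contact_force: [-3.6, -0.7, 13.5]
gripper_width: 0.172
grasp_force: 35.4
```

Floor contact at TCP z 0.0195, matching the grasp depth (stick underside on floor). Release and rise.

To row units: -0.04 m is -0.8, -0.03 m is -0.6.

```bash
echo '[[[0,0,-0.02],0,0.1],[[0,0,0],0,0.4],[[0,0,0],0,0.4],[[0,0,0],0,0.4],[[0,0,-0.4],0,0.4],[[0,0,-0.8],0,0.4],[[0,0,-0.6],0,0.4],[[0,0,0],0,0.4]]' | python3 -m creep; python3 d.py .5213 -.3792 .10 -.165
```

```text
t: 8.8
eef_pos: [0.5196, 0.148, 0.1131]
tool_rot: [-0.001, 0.997, 0.074, 0.004]
contact_force: [0.8, 0.2, 0.2]
gripper_width: 0.397
grasp_force: 0.0
t 8.8 pos [0.5196 0.148  0.1131] phi 0.1485 tilt [0.0069 0.0025] grip 0.397 0.0 F [0.8 0.2 0.2]
tool delta [-0.0764  0.5216  0.0118] turn 0.3135
```

To row units: 0.0435 m is 0.87, -0.0064 m is -0.128, 0.105 rad is 0.0525.

```bash
echo '[[[-0.128,0.87,0],0,0.4],[[-0.128,0.87,0],0,0.4],[[-0.128,0.87,0],0,0.4],[[-0.128,0.87,0],0,0.4],[[-0.128,0.87,0],0,0.4],[[-0.128,0.87,0],0,0.4],[[-0.128,0.87,0],0,0.4],[[-0.128,0.87,0],0,0.4],[[-0.128,0.87,0],0,0.4],[[-0.128,0.87,0],0,0.4],[[-0.128,0.87,0],0,0.4],[[-0.128,0.87,0],0,0.4],[[0,0,0],0.0525,0.4],[[0,0,0],0.0525,0.4],[[0,0,0],0.0525,0.4],[[0,0,0],0,0.4]]' | python3 -m creep; python3 d.py .5213 -.3792 .06 -.165
python3 - <<'E'
from h import *
a=eyes.read_camera("top");b=eyes.read_camera("side");cv2.imwrite("pics/top4.png",a);cv2.imwrite("pics/side4.png",b)
r=lambda i:cv2.resize(i,(400,400),interpolation=cv2.INTER_CUBIC)
cv2.imwrite("pics/z4.png",np.vstack([np.hstack([r(a[160:212,244:296]),r(b[190:252,225:287])]),cv2.resize(b[150:200,330:450],(800,200))]))
E
```

```text
t: 10.4
eef_pos: [0.5178, -0.3803, 0.108]
tool_rot: [-0.0, 0.997, -0.083, -0.001]
contact_force: [-0.9, 0.1, -0.0]
gripper_width: 0.4
grasp_force: 0.0
t 10.4 pos [ 0.5178 -0.3803  0.108 ] phi -0.1671 tilt [-0.0017  0.0006] grip 0.4 0.0 F [-0.9  0.1 -0. ]
tool delta [ 0.0034 -0.0017  0.048 ] turn -0.0021
```

View pics/z4.png

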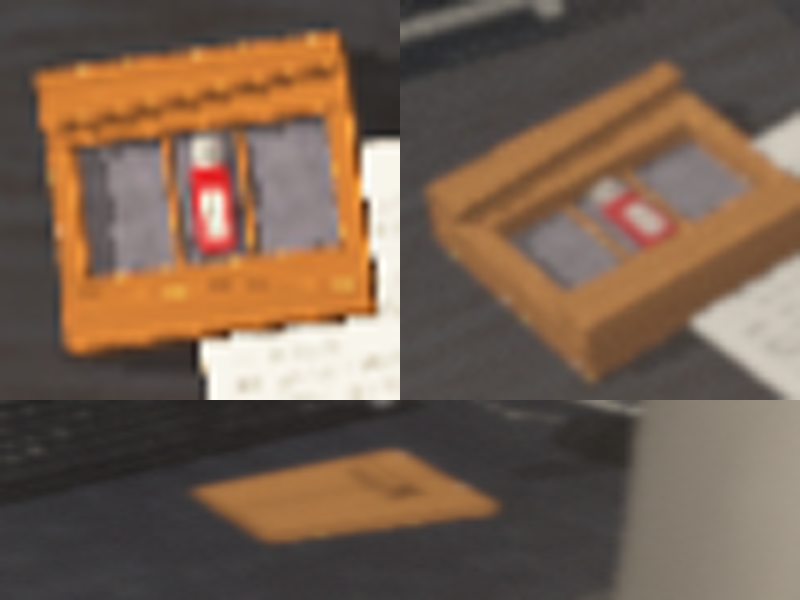

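Both views: stick lies flat between the strips, clear of both (top zoom (212,195)). Now the lid bar.

To row units: 0.03 m is 0.6, 0.025 m is 0.5.

```bash
echo '[[[0.068,-0.034,0.4],0,0.4],[[0,0,0.6],0,0.4],[[0,0,0.5],0,0.4],[[0,0,0.28],0,0.4],[[0,0,0.04],0,0.4],[[0,0,0],0,0.4],[[0,0,0],0,0.0],[[0,0,0],0,0.0],[[0,0,0],0,0.0],[[0,0,0],0,0.0],[[0,0,0],0,0.0]]' | python3 -m creep 60; python3 d.py
```

```text
t: 11.6
eef_pos: [0.5229, -0.3802, 0.0199]
tool_rot: [0.001, 0.997, -0.083, 0.001]
contact_force: [-0.8, 0.3, 6.9]
gripper_width: 0.116
grasp_force: 60.6
t 11.6 pos [ 0.5229 -0.3802  0.0199] phi -0.1661 tilt [ 0.0022 -0.0014] grip 0.116 60.6 F [-0.8  0.3  6.9]
```

To row units: -0.03 m is -0.6, -0.02 m is -0.4.

```bash
echo '[[[0,0,-0.2],0,0.0],[[0,0,-0.4],0,0.0],[[0,0,-0.6],0,0.0],[[0,0,-0.2],0,0.0],[[0,0,0],0,0.0]]' | python3 -m creep 80; python3 d.py .5394 .009 .085 .151
```

```text
t: 12.1
eef_pos: [0.523, -0.3803, 0.0903]
tool_rot: [0.001, 0.997, -0.083, 0.002]
contact_force: [1.0, -0.2, -1.0]
gripper_width: 0.108
grasp_force: 79.3
t 12.1 pos [ 0.523  -0.3803  0.0903] phi -0.1663 tilt [ 0.0033 -0.002 ] grip 0.108 79.3 F [ 1.  -0.2 -1. ]
tool delta [-0.0483 -0.3866  0.0045] turn -0.3173
```

Units first: shifts go in shares of 50 mm and turns go in shares of 2 rad. So -0.037 m is -0.74, -0.005 m is -0.1, -0.106 rad is -0.053.

```bash
echo '[[[-0.1,-0.74,0],0,0],[[-0.1,-0.74,0],0,0],[[-0.1,-0.74,0],0,0],[[-0.1,-0.74,0],0,0],[[-0.1,-0.74,0],0,0],[[-0.1,-0.74,0],0,0],[[-0.1,-0.74,0],0,0],[[-0.1,-0.74,0],0,0],[[-0.1,-0.74,0],0,0],[[-0.06,-0.74,0],0,0],[[0,0,0],-0.053,0],[[0,0,0],-0.053,0],[[0,0,0],-0.053,0],[[0,0,0],0,0],[[0,0,0],0,0]]' | python3 -m creep; python3 d.py .5447 -.0056 .085 .151
cat > lf.py <<'E'
import sys
from fit import *
k=sys.argv[1];zoff=float(sys.argv[2]) # lid underside z
MODEL["lid"]=[P+[0,0,zoff-.003] for P in MODEL["lid"]]
o=monitor.get_obs();e=o["eef_pos"];d=np.array([np.cos(1.72),np.sin(1.72)]);c=e[:2]+.025*d
# bar 25 mm behind origin
print("expected origin",c.round(4))
out=[]
for n in("top","side"):
    im=eyes.read_camera(n);cv2.imwrite(f"pics/{n}{k}.png",im)
    b=proj(n,[[.52,.148,.02]])[0].astype(int);q=proj(n,[[*c,zoff]])[0].astype(int);m=(b+q)//2;print(n,b,q)
    out.append(cv2.resize(im[m[1]-38:m[1]+37,m[0]-50:m[0]+50],(800,300) if 0 else (400,300),interpolation=cv2.INTER_CUBIC))
cv2.imwrite(f"pics/z{k}.png",np.hstack(out))
E
python3 lf.py 5 .068
```

```text
t: 13.6
eef_pos: [0.5351, -0.0068, 0.0874]
tool_rot: [-0.0, 0.997, 0.074, -0.001]
contact_force: [0.2, 0.5, -0.8]
gripper_width: 0.109
grasp_force: 79.3
t 13.6 pos [ 0.5351 -0.0068  0.0874] phi 0.1488 tilt [-0.0015  0.0001] grip 0.109 79.3 F [ 0.2  0.5 -0.8]
tool delta [0.0097 0.0002 0.0024] turn -0.0022
expected origin [0.5314 0.0179]
top [270 184] [307 179]
side [259 222] [293 194]
```

View pics/z5.png

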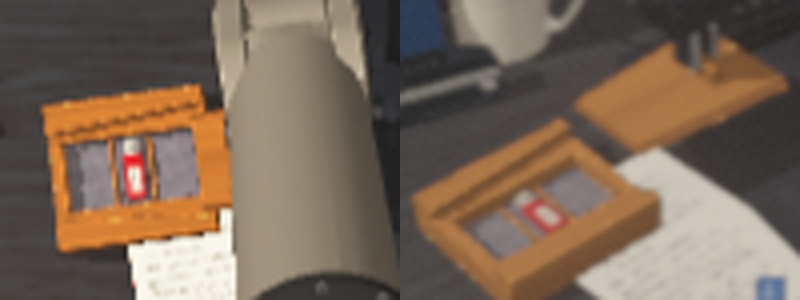

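Stick still in bay; lid held level with nose over the mouth side, nose corner at about (578,105) in the right half. Fit lid pose in the side view relative to the box.

```bash
cat > f5.py <<'E'
from fit import *
zu=.0874-.0169
for dz in(-.002,0,.002):
    import copy
    M0=MODEL["lid"];MODEL["lid"]=[P+[0,0,zu+dz-.003] for P in M0]
    r=fit("lid",{"side":cv2.imread("pics/side5.png")},{"side":(266,174,62,36)},(.533,.017,1.72));MODEL["lid"]=M0
    for k,v in r.items(): print(dz,k,v[0].round(4),round(v[1],3));break
    p=v[0];b=np.array([.5232,.1458]);d=np.array([np.cos(1.72),np.sin(1.72)]);q=b-p[:2]
    print("rel to box(side): along",(q@d).round(4),"lateral(world+x-ish off axis)",(q@[d[1],-d[0]]).round(4))
E
python3 f5.py
```

```text
-0.002 side [0.5336 0.0132 1.7141] 0.131
rel to box(side): along 0.1327 lateral(world+x-ish off axis) 0.0095
0 side [0.5314 0.0144 1.7138] 0.132
rel to box(side): along 0.1312 lateral(world+x-ish off axis) 0.0114
0.002 side [0.5292 0.0155 1.7158] 0.133
rel to box(side): along 0.1297 lateral(world+x-ish off axis) 0.0134
```

To row units: -0.017 m is -0.34, 0.0114 m is 0.228.

```bash
echo '[[[0.228,0,0],0,0],[[0,-0.34,0],0,0],[[0,-0.34,0],0,0],[[0,0,0],0,0]]' | python3 -m creep; python3 d.py .5414 .0274 .0475 .151
```

```text
t: 14.1
eef_pos: [0.5425, 0.0317, 0.0883]
tool_rot: [-0.001, 0.997, 0.077, 0.0]
contact_force: [0.1, 0.3, -0.5]
gripper_width: 0.11
grasp_force: 79.3
t 14.1 pos [0.5425 0.0317 0.0883] phi 0.1548 tilt [0.0005 0.0016] grip 0.11 79.3 F [ 0.1  0.3 -0.5]
tool delta [-0.0018  0.0042  0.0408] turn 0.0038
```

To row units: 0.02 m is 0.4, 0.004 m is 0.08, 0.004 rad is 0.002.

```bash
echo '[[[-0.03,0.04,0.4],0.002,0],[[0,0,0.3],0,0],[[0,0,0.08],0,0],[[0,0,0],0,0]]' | python3 -m creep; echo '[[[0,0,0.04],0,0],[[0,0,0],0,0]]' | python3 -m creep;echo '[[[0,0,0.02],0,0],[[0,0,0],0,0]]' | python3 -m creep; python3 d.py .5414 .0274 .0429 .151
```

```text
t: 14.5
eef_pos: [0.5408, 0.026, 0.0488]
tool_rot: [0.0, 0.997, 0.074, -0.0]
contact_force: [0.8, 1.1, -1.1]
gripper_width: 0.109
grasp_force: 79.3
t: 14.7
eef_pos: [0.5413, 0.0264, 0.0478]
tool_rot: [0.0, 0.997, 0.074, 0.001]
contact_force: [0.1, -0.2, -0.7]
gripper_width: 0.111
grasp_force: 79.3
t: 14.9
eef_pos: [0.5409, 0.0264, 0.0466]
tool_rot: [0.0, 0.997, 0.074, 0.0]
contact_force: [-0.4, -0.1, -1.7]
gripper_width: 0.109
grasp_force: 79.3
t 14.9 pos [0.5409 0.0264 0.0466] phi 0.1477 tilt [0.0006 0.    ] grip 0.109 79.3 F [-0.4 -0.1 -1.7]
tool delta [ 0.0006 -0.0009  0.0037] turn -0.0033
```

To row units: 0.001 m is 0.02, 0.0005 m is 0.01, -0.003 rad is -0.0015.

```bash
echo '[[[0.01,0,0.02],-0.0015,0],[[0,0,0.02],0,0],[[0,0,0],0,0]]' | python3 -m creep; echo '[[[0,0,0.02],0,0],[[0,0,0],0,0]]' | python3 -m creep;echo '[[[0,0,0.02],0,0],[[0,0,0],0,0]]' | python3 -m creep; python3 d.py .5414 .0274 .0429 .151
```

```text
t: 15.2
eef_pos: [0.5411, 0.0265, 0.0442]
tool_rot: [0.0, 0.997, 0.075, -0.0]
contact_force: [0.6, -0.5, -1.7]
gripper_width: 0.109
grasp_force: 79.3
t: 15.4
eef_pos: [0.5412, 0.0265, 0.0432]
tool_rot: [0.0, 0.997, 0.075, -0.0]
contact_force: [-0.0, 0.6, -1.2]
gripper_width: 0.109
grasp_force: 79.3
t: 15.6
eef_pos: [0.5413, 0.0264, 0.0424]
tool_rot: [0.0, 0.997, 0.075, 0.0]
contact_force: [-0.7, -0.5, 0.8]
gripper_width: 0.108
grasp_force: 79.6
t 15.6 pos [0.5413 0.0264 0.0424] phi 0.1505 tilt [ 0.0002 -0.0001] grip 0.108 79.6 F [-0.7 -0.5  0.8]
tool delta [ 0.0002 -0.001  -0.0005] turn -0.0005
```

Contact at ledge height as expected. Slide in along the way, watching forces.

To row units: -0.005 m is -0.1.

```bash
echo '[[[0,-0.1,0],0,0],[[0,-0.1,0],0,0],[[0,-0.1,0],0,0],[[0,0,0],0,0]]' | python3 -m creep; echo '[[[0,-0.1,0],0,0],[[0,-0.1,0],0,0],[[0,0,0],0,0]]' | python3 -m creep; echo '[[[0,-0.1,0],0,0],[[0,-0.1,0],0,0],[[0,0,0],0,0]]' | python3 -m creep; python3 d.py
```

```text
t: 16.0
eef_pos: [0.5392, 0.0429, 0.0425]
tool_rot: [-0.0, 0.997, 0.076, 0.0]
contact_force: [0.3, 1.7, 1.3]
gripper_width: 0.108
grasp_force: 79.7
t: 16.3
eef_pos: [0.5378, 0.0521, 0.0426]
tool_rot: [-0.0, 0.997, 0.076, 0.0]
contact_force: [0.0, -1.1, 4.5]
gripper_width: 0.11
grasp_force: 80.0
t: 16.6
eef_pos: [0.5365, 0.0615, 0.0428]
tool_rot: [0.0, 0.997, 0.075, 0.001]
contact_force: [-0.4, -2.1, 6.7]
gripper_width: 0.111
grasp_force: 80.3
t 16.6 pos [0.5365 0.0615 0.0428] phi 0.151 tilt [ 0.0011 -0.    ] grip 0.111 80.3 F [-0.4 -2.1  6.7]
```

To row units: -0.005 m is -0.1, -0.0008 m is -0.016.

```bash
echo '[[[0,0,-0.016],0,0],[[0,-0.1,0],0,0],[[0,-0.1,0],0,0],[[0,0,0],0,0]]' | python3 -m creep; echo '[[[0,-0.1,0],0,0],[[0,-0.1,0],0,0],[[0,0,0],0,0]]' | python3 -m creep; echo '[[[0,-0.08,0],0,0],[[0,-0.08,0],0,0],[[0,0,0],0,0]]' | python3 -m creep; python3 d.py
```

```text
t: 17.0
eef_pos: [0.5341, 0.0725, 0.0429]
tool_rot: [-0.0, 0.997, 0.076, -0.0]
contact_force: [-0.2, 1.4, 1.0]
gripper_width: 0.108
grasp_force: 79.6
t: 17.3
eef_pos: [0.5327, 0.0822, 0.043]
tool_rot: [-0.0, 0.997, 0.076, -0.0]
contact_force: [-0.5, 0.7, -0.0]
gripper_width: 0.107
grasp_force: 79.5
t: 17.6
eef_pos: [0.5315, 0.0898, 0.043]
tool_rot: [-0.0, 0.997, 0.076, -0.0]
contact_force: [-0.6, 1.1, -0.7]
gripper_width: 0.107
grasp_force: 79.4
t 17.6 pos [0.5315 0.0898 0.043 ] phi 0.1518 tilt [-0.0002  0.0005] grip 0.107 79.4 F [-0.6  1.1 -0.7]
```

To row units: 0.04 m is 0.8, -0.03 m is -0.6.

```bash
echo '[[[0,0,0],0,0.4],[[0,0,0],0,0.4],[[0,0,0],0,0.4],[[0,0,-0.2],0,0.4],[[0,0,-0.6],0,0.4],[[0,0,-0.6],0,0.2],[[0,0.4,0],0,0],[[0,0.8,0],0,0],[[0,0.8,0],0,0],[[0,0,0],0,0]]' | python3 -m creep 60; python3 d.py .5505 -.045 .10 -1.4196
python3 - <<'E'
from fit import *
for n in("top","side"): cv2.imwrite(f"pics/{n}6.png",eyes.read_camera(n))
im=cv2.imread("pics/side6.png")
# lid on box, side view
zoff=.026;c=np.array([.5213,.1477])-.034*np.array([-.1507,.9886])
q=proj("side",[[*c,zoff]])[0];x,y=int(q[0])-50,int(q[1])-38
v=cv2.resize(im[y:y+75,x:x+100],(800,600),interpolation=cv2.INTER_CUBIC)
for s,col in((.034,(0,255,0)),):
    p=(*(np.array([.5232,.1458])-s*np.array([-.1507,.9886])),1.72)
    for P in MODEL["lid"]:
        a=(proj("side",world(P+[0,0,zoff-.003],p))-[x,y]+.5)*8-.5
        cv2.polylines(v,[np.round(a[4:]).astype(int)],True,col,1)
cv2.imwrite("pics/z6.png",v)
E
```

```text
t: 18.6
eef_pos: [0.5473, -0.0172, 0.114]
tool_rot: [0.002, 0.997, 0.071, 0.0]
contact_force: [0.5, 0.1, 0.5]
gripper_width: -0.002
grasp_force: 0.0
t 18.6 pos [ 0.5473 -0.0172  0.114 ] phi 0.1418 tilt [ 0.0012 -0.0033] grip -0.002 0.0 F [0.5 0.1 0.5]
tool delta [-0.0008  0.0279  0.0141] turn 1.5614
```

View pics/z6.png

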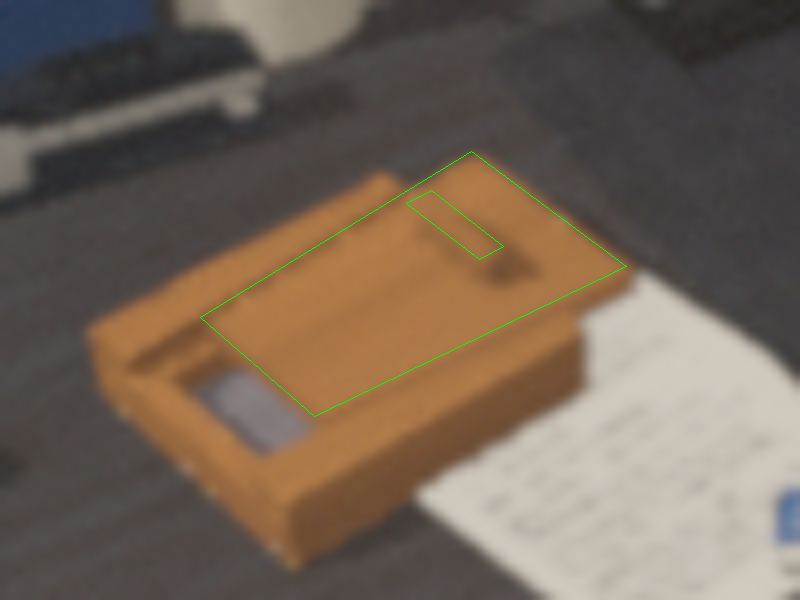

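Lid lies flat in the way ~34 mm short (tail edge at (472,152)-(627,266)), well aligned. Turn, lower behind the tail and push.

To row units: 0.03 m is 0.6, 0.142 rad is 0.071.

```bash
echo '[[[0,0,0],0.071,0],[[0,0,0],0.071,0],[[0,0,0],0.071,0],[[0,0,0],0.071,0],[[0,0,0],0.071,0],[[0,0,0],0.071,0],[[0,0,0],0.071,0],[[0,0,0],0.071,0],[[0,0,0],0.071,0],[[0,0,0],0.071,0],[[0,0,0],0.071,0],[[0,0,0.6],0,0],[[0,0,0.6],0,0],[[0,0,0],0,0]]' | python3 -m creep; python3 d.py .5431 .0043 .0285 -1.4196
```

```text
t: 20.1
eef_pos: [0.5439, -0.008, 0.0503]
tool_rot: [0.002, 0.762, -0.647, -0.003]
contact_force: [-0.9, 0.4, -0.2]
gripper_width: 0.003
grasp_force: 0.0
t 20.1 pos [ 0.5439 -0.008   0.0503] phi -1.4084 tilt [-0.0066  0.0004] grip 0.003 0.0 F [-0.9  0.4 -0.2]
tool delta [-0.0123 -0.0013  0.0218] turn 0.0112
```

To row units: -0.012 m is -0.24, -0.01 m is -0.2, 0.011 rad is 0.0055.

```bash
echo '[[[0,-0.026,0.24],0.0055,0],[[0,0,0.2],0,0],[[-0.24,0,0],0,0],[[-0.2,0,0],0,0],[[-0.16,0,0],0,0],[[0,0,0],0,0]]' | python3 -m creep; python3 d.py .5386 .034 .0285 -1.4196
```

```text
t: 20.7
eef_pos: [0.5438, 0.0223, 0.0315]
tool_rot: [-0.001, 0.759, -0.651, -0.0]
contact_force: [-0.2, -0.6, -0.8]
gripper_width: -0.002
grasp_force: 0.0
t 20.7 pos [0.5438 0.0223 0.0315] phi -1.4191 tilt [0.0007 0.001 ] grip -0.002 0.0 F [-0.2 -0.6 -0.8]
tool delta [-0.0124  0.0033  0.003 ] turn 0.0005
```

To row units: -0.005 m is -0.1, 0.0033 m is 0.066.

```bash
echo '[[[0,0.066,0.05],0,0],[[-0.1,0,0],0,0],[[-0.1,0,0],0,0],[[-0.1,0,0],0,0],[[0,0,0],0,0]]' | python3 -m creep; echo '[[[-0.1,0,0],0,0],[[-0.1,0,0],0,0],[[0,0,0],0,0]]' | python3 -m creep; echo '[[[-0.1,0,0],0,0],[[-0.1,0,0],0,0],[[0,0,0],0,0]]' | python3 -m creep; python3 d.py .5337 .0662 .0285 -1.4196
```

```text
t: 21.2
eef_pos: [0.5381, 0.0352, 0.0285]
tool_rot: [-0.0, 0.758, -0.652, -0.0]
contact_force: [0.6, -0.1, -1.1]
gripper_width: 0.001
grasp_force: 0.0
t: 21.5
eef_pos: [0.5366, 0.0451, 0.0285]
tool_rot: [-0.0, 0.758, -0.652, -0.0]
contact_force: [-0.7, -0.1, -0.1]
gripper_width: 0.001
grasp_force: 0.0
t: 21.8
eef_pos: [0.5351, 0.0551, 0.0285]
tool_rot: [-0.0, 0.758, -0.652, -0.0]
contact_force: [-0.1, 0.7, -0.1]
gripper_width: 0.007
grasp_force: 0.0
t 21.8 pos [0.5351 0.0551 0.0285] phi -1.421 tilt [-0.0002  0.0004] grip 0.007 0.0 F [-0.1  0.7 -0.1]
tool delta [-0.0112 -0.0003  0.    ] turn -0.0014
```

To row units: -0.004 m is -0.08.

```bash
echo '[[[-0.08,0,0],0,0],[[-0.08,0,0],0,0],[[0,0,0],0,0]]' | python3 -m creep; echo '[[[-0.04,0,0],0,0],[[0,0,0],0,0]]' | python3 -m creep; echo '[[[-0.02,0,0],0,0],[[0,0,0],0,0]]' | python3 -m creep; python3 d.py
```

```text
t: 22.1
eef_pos: [0.5338, 0.0626, 0.0285]
tool_rot: [0.0, 0.758, -0.652, -0.0]
contact_force: [-0.3, 0.6, -0.3]
gripper_width: 0.002
grasp_force: 0.0
t: 22.3
eef_pos: [0.5337, 0.064, 0.0286]
tool_rot: [0.0, 0.758, -0.653, -0.0]
contact_force: [-1.1, 0.1, -0.5]
gripper_width: 0.003
grasp_force: 0.0
t: 22.5
eef_pos: [0.5335, 0.0648, 0.0286]
tool_rot: [0.0, 0.758, -0.653, -0.0]
contact_force: [-0.3, -0.1, -0.1]
gripper_width: -0.002
grasp_force: 0.1
t 22.5 pos [0.5335 0.0648 0.0286] phi -1.4223 tilt [-0.0001 -0.0001] grip -0.002 0.1 F [-0.3 -0.1 -0.1]
```

To row units: -0.001 m is -0.02.

```bash
echo '[[[-0.02,0,0],0,0],[[0,0,0],0,0]]' | python3 -m creep; python3 d.py
```

```text
t: 22.7
eef_pos: [0.5334, 0.0658, 0.0286]
tool_rot: [0.0, 0.758, -0.653, -0.0]
contact_force: [-0.5, -0.2, 0.3]
gripper_width: 0.001
grasp_force: 0.3
t 22.7 pos [0.5334 0.0658 0.0286] phi -1.4223 tilt [-0.0001 -0.0001] grip 0.001 0.3 F [-0.5 -0.2  0.3]
```

To row units: -0.001 m is -0.02.

```bash
for i in 1; do echo '[[[-0.02,0,0],0,0],[[0,0,0],0,0]]' | python3 -m creep|sed -n '2p;4p'; done; echo '[[[-0.02,0,0],0,0],[[0,0,0],0,0]]' | python3 -m creep|sed -n '2p;4p'; echo '[[[-0.01,0,0],0,0],[[0,0,0],0,0]]' | python3 -m creep|sed -n '2p;4p'; echo '[[[-0.01,0,0],0,0],[[0,0,0],0,0]]' | python3 -m creep|sed -n '2p;4p'
```

```text
eef_pos: [0.5332, 0.0668, 0.0285]
contact_force: [-0.5, -0.8, 0.6]
eef_pos: [0.533, 0.0678, 0.0286]
contact_force: [0.1, -0.7, -0.1]
eef_pos: [0.533, 0.0683, 0.0286]
contact_force: [-1.0, -0.5, -0.1]
eef_pos: [0.5329, 0.0689, 0.0286]
contact_force: [-1.2, -0.6, 0.3]
```

To row units: -0.0007 m is -0.014.

```bash
echo '[[[-0.014,0,0],0,0],[[0,0,0],0,0]]' | python3 -m creep|sed -n '2p;4p'; echo '[[[-0.014,0,0],0,0],[[0,0,0],0,0]]' | python3 -m creep|sed -n '2p;4p'; echo '[[[-0.01,0,0],0,0],[[0,0,0],0,0]]' | python3 -m creep|sed -n '2p;4p'; echo '[[[-0.01,0,0],0,0],[[0,0,0],0,0]]' | python3 -m creep|sed -n '2p;4p'
python3 - <<'E'
from fit import *
im=eyes.read_camera("side");cv2.imwrite("pics/side7.png",im)
q=proj("side",[[.5213,.1477,.03]])[0];x,y=int(q[0])-40,int(q[1])-35
v=cv2.resize(im[y:y+60,x:x+80],(800,600),interpolation=cv2.INTER_CUBIC)
cv2.imwrite("pics/z7.png",v)
E
```

```text
eef_pos: [0.5329, 0.069, 0.0286]
contact_force: [0.2, -3.4, -1.0]
eef_pos: [0.533, 0.0691, 0.0286]
contact_force: [1.0, -3.8, -0.5]
eef_pos: [0.533, 0.0691, 0.0286]
contact_force: [0.8, -6.7, 0.1]
eef_pos: [0.5329, 0.0691, 0.0286]
contact_force: [0.5, -6.3, -1.1]
```

View pics/z7.png

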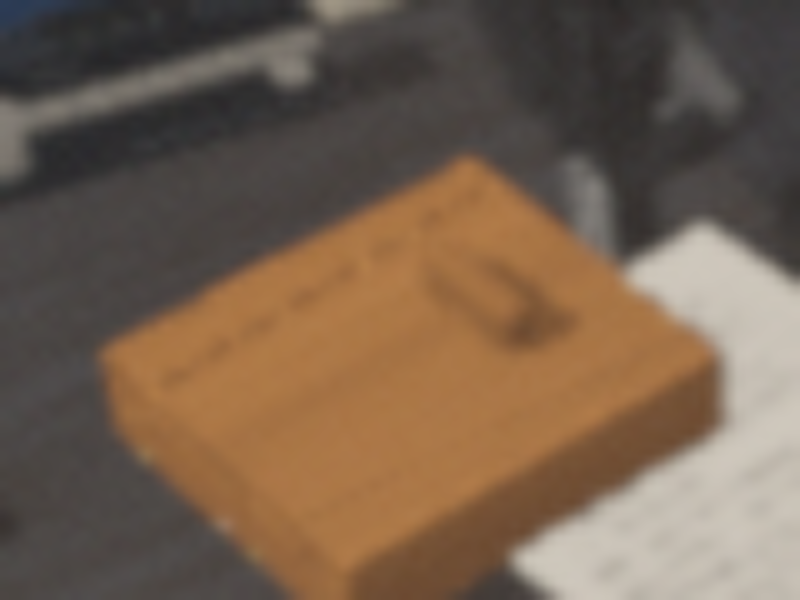

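Lid sits flush with both box ends, and now resists the push (~6 N). Wedge it with ~18 N.

To row units: -0.001 m is -0.02.

```bash
echo '[[[-0.02,0,0],0,0],[[-0.02,0,0],0,0],[[0,0,0],0,0]]' | python3 -m creep|sed -n '2p;4p'; echo '[[[-0.02,0,0],0,0],[[0,0,0],0,0]]' | python3 -m creep|sed -n '2p;4p'; echo '[[[-0.02,0,0],0,0],[[0,0,0],0,0],[[0,0,0],0,0]]' | python3 -m creep|sed -n '2p;4p'
```

```text
eef_pos: [0.5329, 0.0693, 0.0286]
contact_force: [1.3, -11.6, -0.2]
eef_pos: [0.5329, 0.0693, 0.0287]
contact_force: [1.7, -14.0, -0.3]
eef_pos: [0.5328, 0.0693, 0.0287]
contact_force: [2.4, -15.5, -0.6]
```

To row units: -0.001 m is -0.02.

```bash
echo '[[[-0.02,0,0],0,0],[[0,0,0],0,0],[[0,0,0],0,0]]' | python3 -m creep|sed -n '2p;4p'; echo '[[[-0.02,0,0],0,0],[[0,0,0],0,0],[[0,0,0],0,0]]' | python3 -m creep|sed -n '2p;4p'; echo '[[[0.2,0,0],0,0],[[0.6,0,0],0,0],[[0.6,0,0],0,0],[[0,0,-0.8],0,0],[[0,0,-0.8],0,0],[[0,0,0],0,0],[[0,0,0],0,0]]' | python3 -m creep
python3 - <<'E'
from fit import *
a=eyes.read_camera("top");b=eyes.read_camera("side")
r=lambda i,x,y,w:cv2.resize(i[y:y+w,x:x+w],(400,400),interpolation=cv2.INTER_CUBIC)
cv2.imwrite("pics/z8.png",np.hstack([r(a,244,158,56),r(b,225,188,66)]))
E
```

```text
eef_pos: [0.5328, 0.0694, 0.0287]
contact_force: [2.8, -18.1, -2.2]
eef_pos: [0.5328, 0.0695, 0.0287]
contact_force: [2.2, -19.4, -2.1]
t: 26.45
eef_pos: [0.543, 0.0091, 0.1096]
tool_rot: [-0.001, 0.758, -0.652, 0.0]
contact_force: [-0.6, 0.4, -0.2]
gripper_width: -0.001
grasp_force: 0.0
```

View pics/z8.png

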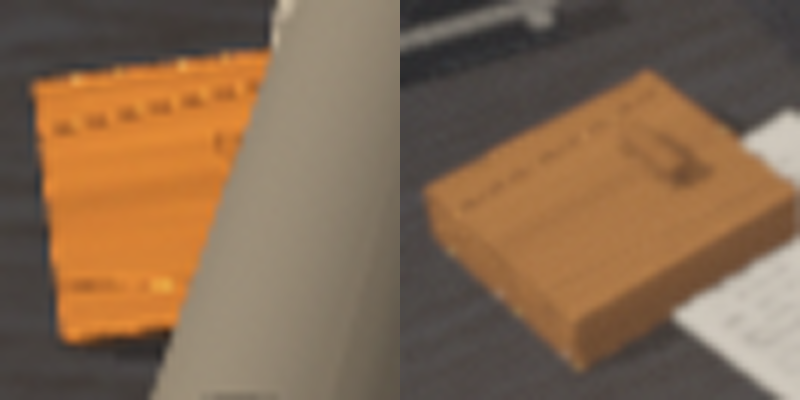

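The lid is flush and the gripper is clear of it. Handing in.

```bash
python3 -c "
from station import bot
print(bot.hand_in())"
```

```text
the job is handed in; nothing more can be done
None
```

The memory stick lies flat in the bay, and the lid looks flush with both ends of the box after a final push of about 19 N; the job was handed in at about 26.5 s, but the hand-in gave no verdict.

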